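# Scoop the deburred sleeves out of the tumbling balls

## Task

The pan holds three turned sleeves mixed with white tumbling balls. With the slotted scoop, not with the fingers, lift the sleeves out, let every ball drop through the slots back into the pan, and tip the sleeves into the red dish from close above it so that they are not dropped hard. Then set the scoop back upright on the middle of its mat; every ball stays in the pan, and the grinder, can and wrench stay where they are.

Things in the scene. Friction and masses are not known exactly. Their poses are not given: they have to be found in the camera images.
- scoop_grip (a point): Centre of the scoop's orange grip bar: level, 18 mm thick (scoop x), 34 mm high, 150 mm long (y), bridging the scoop from side to side, its centre 86 mm above the scoop's underside. Take it from above, one finger before and one behind, firmly, or it turns. Axes = scoop axes: x to the open front, y across, z up. Slotted steel scoop, 0.3 kg, 167 mm wide; starts upright on the mat.
- scoop_tips (a point): On the scoop's underside, midway along the row of tine tips: 72 mm ahead (x) of the grip centre and 86 mm below. The bottom is 7 round tines along x, 27 mm apart (y = 0 to +-81 mm), 5 mm thick, 3 mm at the tips, slots 22 mm wide and open in front. Back plate 51 mm high, 57 mm behind the grip; side plates at y = +-81 mm, 46 mm high, end 28 mm ahead of it. Axes as for the grip.
- mat: Black rubber mat, 220 x 220 x 4 mm, fixed, on which the scoop starts and ends. Origin: centre of its underside, on the table; z up. It lies to the left or right of the pan; the dish is on the other side.
- pan: Blue sheet-steel pan, fixed. Origin on the table under it, x along its length (roughly away from the robot), z up. Flat inner floor 4 mm above the table from x = -165 mm (upright near wall) to +110 mm, 210 mm wide (upright side walls at y = +-105 mm). Rims 55 mm above the table; walls 4 mm.
- pan_bend (a point): Middle of the bend at the far end of the pan's floor (pan x = 110 mm, 4 mm above the table): from here the far end slopes up and outwards at 50 degrees to its rim at pan x = 153 mm. Axes as for the pan.
- dish: Red square open dish, outside 230 x 230 x 50 mm, walls and bottom 5 mm, fixed. Origin: centre of its underside, on the table; z up.
- sleeve1: Plain aluminium turned sleeve, a cylinder 36 mm in diameter and 80 mm long with a 15 mm bore, about 0.18 kg; rolls freely. Origin at its centre, its axis along its own y. Starts lying in the far part of the pan, roughly across it, and may roll before or during the work.
- sleeve2: Plain aluminium turned sleeve, a cylinder 36 mm in diameter and 80 mm long with a 15 mm bore, about 0.18 kg; rolls freely. Origin at its centre, its axis along its own y. Starts lying in the far part of the pan, roughly across it, and may roll before or during the work.
- sleeve3: Plain aluminium turned sleeve, a cylinder 36 mm in diameter and 80 mm long with a 15 mm bore, about 0.18 kg; rolls freely. Origin at its centre, its axis along its own y. Starts lying in the far part of the pan, roughly across it, and may roll before or during the work.
- ball1: White ceramic tumbling ball, 18 mm in diameter, 11 g; falls through the scoop's slots. Origin at its centre. Starts on the floor of the pan among and in front of the sleeves.
- ball2: White ceramic tumbling ball, 18 mm in diameter, 11 g; falls through the scoop's slots. Origin at its centre. Starts on the floor of the pan among and in front of the sleeves.
- ball3: White ceramic tumbling ball, 18 mm in diameter, 11 g; falls through the scoop's slots. Origin at its centre. Starts on the floor of the pan among and in front of the sleeves.
- ball4: White ceramic tumbling ball, 18 mm in diameter, 11 g; falls through the scoop's slots. Origin at its centre. Starts on the floor of the pan among and in front of the sleeves.
- ball5: White ceramic tumbling ball, 18 mm in diameter, 11 g; falls through the scoop's slots. Origin at its centre. Starts on the floor of the pan among and in front of the sleeves.
- ball6: White ceramic tumbling ball, 18 mm in diameter, 11 g; falls through the scoop's slots. Origin at its centre. Starts on the floor of the pan among and in front of the sleeves.
- ball7: White ceramic tumbling ball, 18 mm in diameter, 11 g; falls through the scoop's slots. Origin at its centre. Starts on the floor of the pan among and in front of the sleeves.
- grinder: Angle grinder lying on the table beyond the work, about 270 mm long and 70 mm high; leave alone. Origin at table level under its cutting disc (105 mm); the body runs from there along its own +y.
- can: Spray can standing beyond the work, 66 mm in diameter, 170 mm high; leave alone. Origin: centre of its underside.
- wrench: Steel wrench, 200 mm long, lying on the table beyond the pan; leave alone. Origin on its underside near the middle.

How it is judged (in metres and radians):
On the way:
1. a sleeve rides in the scoop, lifted clear of the pan and not touched by the fingers (((x of sleeve1 in the frame of scoop_grip between -0.06 and 0.08 m and y of sleeve1 in the frame of scoop_grip between -0.1 and 0.1 m and z of sleeve1 in the frame of scoop_grip between -0.085 and -0.02 m and height (world z) of sleeve1 above 0.085 m and contact force between the fingers and sleeve1 below 0.5 N) or (x of sleeve2 in the frame of scoop_grip between -0.06 and 0.08 m and y of sleeve2 in the frame of scoop_grip between -0.1 and 0.1 m and z of sleeve2 in the frame of scoop_grip between -0.085 and -0.02 m and height (world z) of sleeve2 above 0.085 m and contact force between the fingers and sleeve2 below 0.5 N) or (x of sleeve3 in the frame of scoop_grip between -0.06 and 0.08 m and y of sleeve3 in the frame of scoop_grip between -0.1 and 0.1 m and z of sleeve3 in the frame of scoop_grip between -0.085 and -0.02 m and height (world z) of sleeve3 above 0.085 m and contact force between the fingers and sleeve3 below 0.5 N))), for 0.2 s.
At the end, for the whole second after the job is handed in: All three sleeves are at rest inside the red dish (centres within its walls and under 62 mm high, so not on its rim), all seven balls lie in the pan below its rim, and the released scoop stands upright (within 0.1 rad) on its mat, its grip within 60 mm of the mat's centre (x of sleeve1 in the frame of dish between -0.107 and 0.107 m and y of sleeve1 in the frame of dish between -0.107 and 0.107 m and z of each of sleeve1, sleeve2, sleeve3 in the frame of dish below 0.062 m and linear speed of each of sleeve1, sleeve2, sleeve3 below 0.03 m/s and x of sleeve2 in the frame of dish between -0.107 and 0.107 m and y of sleeve2 in the frame of dish between -0.107 and 0.107 m and x of sleeve3 in the frame of dish between -0.107 and 0.107 m and y of sleeve3 in the frame of dish between -0.107 and 0.107 m and x of ball1 in the frame of pan between -0.165 and 0.155 m and y of ball1 in the frame of pan between -0.105 and 0.105 m and z of each of ball1, ball2, ball3, ball4, ball5, ball6, ball7 in the frame of pan below 0.055 m and x of ball2 in the frame of pan between -0.165 and 0.155 m and y of ball2 in the frame of pan between -0.105 and 0.105 m and x of ball3 in the frame of pan between -0.165 and 0.155 m and y of ball3 in the frame of pan between -0.105 and 0.105 m and x of ball4 in the frame of pan between -0.165 and 0.155 m and y of ball4 in the frame of pan between -0.105 and 0.105 m and x of ball5 in the frame of pan between -0.165 and 0.155 m and y of ball5 in the frame of pan between -0.105 and 0.105 m and x of ball6 in the frame of pan between -0.165 and 0.155 m and y of ball6 in the frame of pan between -0.105 and 0.105 m and x of ball7 in the frame of pan between -0.165 and 0.155 m and y of ball7 in the frame of pan between -0.105 and 0.105 m and horizontal distance between scoop_grip and mat below 0.06 m and angle between scoop_grip's own z axis and vertical below 0.1 rad and z of scoop_grip in the frame of mat between 0.08 and 0.1 m); the robot touches nothing.
It fails at once if the gripper handles a sleeve (over 6 N between the fingers and a sleeve) (contact force between the fingers and sleeve1 above 6 N or contact force between the fingers and sleeve2 above 6 N or contact force between the fingers and sleeve3 above 6 N).
It fails at once if a sleeve is dropped from a height or thrown (faster than 1.6 m/s) (linear speed of any of sleeve1, sleeve2, sleeve3 above 1.6 m/s).
It fails at once if the grinder, can or wrench is moved by more than 30 mm (distance of any of grinder, can, wrench from where it was at the start of the episode above 0.03 m).
It also fails if it takes over 70 s, if anything falls off the work surface, if the arm or the gripper's body presses on something with over 40 N, if the wrist force passes 120 N, or if a joint passes its speed limit or range.

## Robot

A 6-joint arm with a two-finger parallel gripper is mounted at the origin on the work surface. World frame = base frame: x ahead of the robot, y to its left, z up, the work surface at z = 0. Lengths are in m, angles in degrees, forces in N, time in s.
With the tool pointing down it reaches from about 0.375 to 0.75 m from the base axis. Payload 9 kg.
Tool frame: the origin (TCP) lies where the fingers leave the gripper's body, on its centre line; the fingertips stand 73 mm ahead of it and the grasp point (between the pads) lies 54 mm ahead of it (robot.tip_reach is the distance from the TCP to the fingertips, in m); z points along the fingers, y is the direction in which the jaws open and shut (so a half turn about z gives the same grasp; the last joint's range is limited). The gripper opens to 85 mm and grips with 20 to 120 N. Pads are 22 mm wide; open, the fingers measure 114 mm over their backs; the gripper's body (76 mm by 85 mm) begins 54 mm behind the grasp point. The pads swing forward as they close: fully open they stand 13 mm farther back than shut.
Start: joints at [-87.989, 5.964, 5.575, 89.605, 0, 77.527], TCP at [0.15, -0.581, 0.304] pointing down, gripper open.
Joint ranges: [-171.21, 171.21], [-48.23, 106.86], [-62.78, 66.21], [-105.2, 120.99], [-86.42, 89.51], [-180, 180]. Speed limits (degrees/s): [127.2, 127.2, 147.25, 180, 180, 180].

## Interface

Orientations are given as [roll, pitch, yaw] about the fixed x, y, z axes, in that order (R = Rz(yaw) Ry(pitch) Rx(roll)).
In Python, from plant import robot gives the robot as it stands. Calls block until the motion is done:
- robot.move_pose(position, orientation): joint-space move of the TCP to a pose.
- robot.line_to(position, vel=0.15, rotation=None, guard=None): straight line of the TCP; rotation=None keeps the orientation; vel is the mean speed in m/s. With guard (N) it stops when the force on the tool has changed by that much, and returns True; else False.
- robot.goto_joints(angles): joint-space move.
- robot.set_gripper(opening): finger opening in m; the grip force is fixed at half the most; returns when the fingers have stopped.
- robot.pause(seconds).
- robot.ik(position, orientation): joint angles nearest the present ones, or None.
- robot.observe(): the state.
- robot.grab_frame(name): name is "side" or "top" or "wrist"; returns the picture (420x560x3 uint8, blue, green, red); there is no depth.
- robot.get_calibration(name): a dict with "vertical_fov" (degrees; the focal length in pixels is half the picture's height over the tangent of half this angle, whatever the lens; pixels are square), "cx", "cy" (the principal point, pixels), "rvec" (rotation vector, rad) and "tvec" (3), from world to camera coordinates, as OpenCV has them. Camera axes: x right, y down, z forward; pixel columns grow to the right and rows downward; lengths in m; the calibration is good to about 2 mm. A picture is of the moment at which its call begins: read the wrist's pose just before it. get_calibration takes no time and is no camera call; for the wrist camera it gives the pose at the moment of the call.
A pose or a line that the arm cannot do raises robot.IKError and nothing moves.
- robot.job_done(): hands the job in, once; it reports no verdict.
The state is a dict: "time": time; "q": joint angles; "qvel": joint speeds; "joint_torque": joint torques, N m; "tool_pos": TCP position; "tcp_rot": TCP orientation; "ft_force": force on the tool from outside, world axes, zero at the start; "torque": the same for the moment, N m; "gripper_width": finger opening in m.
Only numpy, scipy, OpenCV 4.12 (cv2) and the standard library are available. Lean on these libraries where they do the work, as an engineer would, in place of code of your own. Each camera call takes 0.05 s, during which the arm holds its last target. There are 200 camera calls.

## Working session

There is one attempt and no reset: what is moved stays moved. The work goes in short steps, each a Python script; the robot and the scene stay as the last script left them, time stands still between calls to the robot, and variables do not carry over. Pictures are saved under pics/ and viewed, about 8 in all and at most 12, crops included, and the job is handed in when it is done.

```bash
ls; mkdir -p pics; python3 - <<'E'
from plant import robot
import cv2,numpy as np
for n in("top","side"):
    im=robot.grab_frame(n); cv2.imwrite(f"pics/{n}0.png",im)
    c=robot.get_calibration(n); print(n,c)
o=robot.observe(); print(o)
E
```

```text
pics
top {'vertical_fov': 45.95039395208861, 'cx': 274.0631854741615, 'cy': 202.64165892242724, 'rvec': array([ 2.14135061, -2.13436446,  0.22882904]), 'tvec': array([-0.01546787,  0.65294239,  0.98892825])}
side {'vertical_fov': 51.83719812089973, 'cx': 282.3155962410587, 'cy': 208.1904002348624, 'rvec': array([ 0.40566209, -2.6517778 ,  1.3259815 ]), 'tvec': array([0.60472458, 0.17566188, 0.9173769 ])}
{'time': 0.1, 'q': array([-8.79879609e+01,  5.99573891e+00,  5.53248029e+00,  8.96023762e+01,
       -1.26774015e-03,  7.75262146e+01]), 'qvel': array([-0.07105   , -0.05257877,  0.11272092, -0.09060586, -0.02763534,
       -0.04555405]), 'joint_torque': array([ 5.75109487e-03, -5.58207715e+01,  5.04719746e+01,  1.32872278e-02,
       -3.39222743e-04, -2.17790500e-06]), 'tool_pos': array([ 0.15007644, -0.58072657,  0.30320375]), 'tcp_rot': array([-1.79935641e+02, -1.29388346e-02,  1.44858180e+01]), 'ft_force': array([-0.04351278, -0.36821607, -0.01509824]), 'torque': array([ 0.00988331, -0.02062829, -0.00326801]), 'gripper_width': 0.08552225342157231}
```

View pics/top0.png

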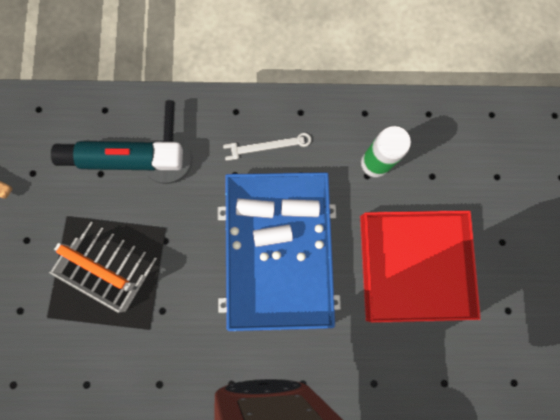

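View pics/side0.png

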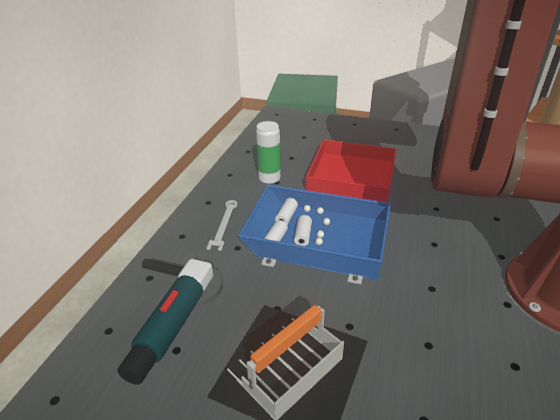

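```bash
cat > h.py <<'E'
import cv2,numpy as np
from plant import robot
def cam(n):
    c=robot.get_calibration(n); f=210/np.tan(np.radians(c["vertical_fov"]/2))
    K=np.array([[f,0,c["cx"]],[0,f,c["cy"]],[0,0,1.]]); return K,cv2.Rodrigues(c["rvec"])[0],np.array(c["tvec"])
def cast(c,px,z):
    K,R,t=c; px=np.atleast_2d(px).astype(float); d=(np.linalg.inv(K)@np.c_[px,np.ones(len(px))].T).T@R; C=-R.T@t
    return C+d*((z-C[2])/d[:,2])[:,None]
def mask(im,lo,hi): return cv2.inRange(cv2.cvtColor(im,cv2.COLOR_BGR2HSV),lo,hi)
def blobs(m,amin=20):
    return sorted([c for c in cv2.findContours(m,cv2.RETR_EXTERNAL,cv2.CHAIN_APPROX_NONE)[0] if cv2.contourArea(c)>amin],key=cv2.contourArea,reverse=True)
def rect(c,cnt,z):
    P=cast(c,cnt[:,0,:],z)[:,:2]; r=cv2.minAreaRect((P*1000).astype(np.float32)); return np.array(r[0])/1000,np.array(r[1])/1000,r[2]
def sleeves_balls(im,c,zs=.022,zb=.013,pan=None):
    m=mask(im,(0,0,165),(179,110,255)); m[:160]=0; m[340:]=0
    m[:, :222]=0; m[:,345:]=0
    return blobs(m,12)
E
python3 - <<'E'
from h import *
im=cv2.imread("pics/top0.png"); c=cam("top"); print("cam",-c[1].T@c[2])
R=lambda n,m,z:print(n,[ [np.round(x,4) for x in rect(c,b,z)] for b in blobs(m,200)[:2]])
h=cv2.cvtColor(im,cv2.COLOR_BGR2HSV)
R("pan",mask(im,(100,120,60),(125,255,255)),.055)
red=mask(im,(0,150,90),(5,255,255))|mask(im,(174,150,90),(180,255,255)); red[:,:340]=0
R("dish",red,.05)
R("grip",mask(im,(6,150,120),(20,255,255)),.107)
print("mat px",cast(c,[[66,216],[166,227],[152,328],[47,319]],.004).round(3))
print("tips",cast(c,[[89,223],[155,262]],.006).round(3),"tine backs",cast(c,[[52,271],[122,311]],.055).round(3))
for b in sleeves_balls(im,c):
    a=cv2.contourArea(b); s=a>100; print(a,[np.round(x,4) for x in rect(c,b,.022 if s else .013)],cv2.boundingRect(b))
print("grinder/can/wrench approx",cast(c,[[185,165],[300,135],[235,155]],0).round(3), cast(c,[[382,168]],0).round(3))
E
```

```text
cam [0.46067737 0.0168039  1.09180863]
pan [[array([ 0.5561, -0.0237]), array([0.3279, 0.221 ]), np.float64(1.0482)]]
dish [[array([ 0.5236, -0.3197]), array([0.2304, 0.2402]), np.float64(1.282)]]
grip [[array([0.515 , 0.3456]), array([0.1512, 0.0214]), np.float64(61.4551)]]
mat px [[0.631 0.442 0.004]
 [0.608 0.223 0.004]
 [0.392 0.244 0.004]
 [0.41  0.465 0.004]]
tips [[0.615 0.39  0.006]
 [0.531 0.243 0.006]] tine backs [[0.509 0.442 0.055]
 [0.429 0.295 0.055]]
577.5 [array([ 0.5863, -0.0114]), array([0.0379, 0.0843]), np.float64(6.207)] (253, 226, 40, 21)
559.0 [array([ 0.6475, -0.0717]), array([0.0837, 0.036 ]), np.float64(88.3011)] (281, 200, 39, 18)
527.5 [array([0.6463, 0.028 ]), array([0.083 , 0.0354]), np.float64(84.5362)] (236, 200, 38, 19)
53.5 [array([ 0.5425, -0.0718]), array([0.0184, 0.017 ]), np.float64(44.7487)] (296, 252, 10, 10)
51.5 [array([0.5422, 0.0087]), array([0.0184, 0.0169]), np.float64(45.2017)] (259, 252, 9, 10)
51.0 [array([ 0.6056, -0.1115]), array([0.0177, 0.0178]), np.float64(89.1833)] (314, 224, 9, 9)
50.5 [array([ 0.5704, -0.111 ]), array([0.0175, 0.0176]), np.float64(0.1883)] (314, 240, 9, 9)
48.5 [array([ 0.5461, -0.019 ]), array([0.0173, 0.0174]), np.float64(0.1514)] (272, 251, 9, 9)
33.5 [array([0.4406, 0.0918]), array([0.0313, 0.0085]), np.float64(1.0482)] (222, 297, 5, 16)
20.0 [array([0.5676, 0.067 ]), array([0.0108, 0.0107]), np.float64(45.4556)] (234, 243, 6, 6)
20.0 [array([0.5982, 0.0718]), array([0.0109, 0.0108]), np.float64(45.3497)] (232, 229, 6, 6)
16.5 [array([0.6291, 0.0953]), array([0.0133, 0.0088]), np.float64(1.0482)] (222, 214, 5, 7)
12.5 [array([0.6491, 0.0957]), array([0.009 , 0.0088]), np.float64(1.1325)] (222, 206, 5, 5)
grinder/can/wrench approx [[ 0.75   0.187  0.   ]
 [ 0.823 -0.075  0.   ]
 [ 0.774  0.074  0.   ]] [[ 0.746 -0.262  0.   ]]
```

```bash
cat >> h.py <<'E'
from scipy.spatial.transform import Rotation as Ro
REL=Ro.from_euler('ZX',[-90,180],degrees=True); G=np.array([0.,0,.054])
O=robot.observe()
def pose(p,yaw,a,tips=True,up=0.):
    """TCP pose for scoop with tips (or grip) at p, yaw, a = nose-down angle"""
    S=Ro.from_euler('ZY',[yaw,a],degrees=True); T=S*REL
    g=np.array(p,float)-(S.apply([.072,0,-.086]) if tips else 0)
    return g-T.apply(G), T.as_euler('xyz',degrees=True)
def go(p,yaw,a,tips=True,vel=.15,**k):
    q,r=pose(p,yaw,a,tips); return robot.line_to(q,vel=vel,rotation=r,**k)
PY=1.05; PO=np.array([.5625,-.0236])   # pan origin
def pan(x,y,z): 
    c,s=np.cos(np.radians(PY)),np.sin(np.radians(PY)); return [PO[0]+c*x-s*y,PO[1]+s*x+c*y,z]
DO=np.array([.5236,-.3235]); DY=1.3
def dish(x,y,z):
    c,s=np.cos(np.radians(DY)),np.sin(np.radians(DY)); return [DO[0]+c*x-s*y,DO[1]+s*x+c*y,z]
GR=[.515,.3466,.090]; GY=-28.5; MAT=[.510,.3435,.090]
E
python3 - <<'E'
from h import *
for n,a in dict(grasp=(GR,GY,0,False),gr_up=([.515,.3466,.25],GY,0,False),mat=(MAT,GY,0,False),
 hi=(pan(-.04,0,.12),PY,0),ent=(pan(-.045,0,.02),PY,27),adv=(pan(.0,0,.005),PY,0),bend=(pan(.108,0,.005),PY,0),
 up=(pan(.145,0,.046),PY,-17),lift=(pan(.07,0,.2),PY,-20),d0=(dish(.03,0,.2),DY,-12),d1=(dish(.03,0,.045),DY,-8),d2=(dish(.02,0,.02),DY,15),d3=(dish(-.01,0,.03),DY,40),d4=(dish(-.01,0,.12),DY,45)).items():
    q=robot.ik(*pose(*a)); print(n,None if q is None else np.round(q,0))
E
```

```text
grasp [ 22.  11.  -5.  73.   0. -40.]
gr_up [ 22.  10.  10.  90.   0. -40.]
mat [ 22.  10.  -6.  73.   0. -40.]
hi [ -20.  -21.  -24.   87.    0. -111.]
ent [ -14.   22.    7.  101.   -7. -104.]
adv [ -18.  -11.  -28.   74.    0. -109.]
bend [ -15.    8.   -9.   73.    0. -106.]
up [ -17.  -11.  -28.   57.    5. -107.]
lift [ -21.  -31.  -28.   74.    7. -110.]
d0 [ -53.  -11.   -9.   84.   10. -144.]
d1 [ -51.   -6.  -20.   71.    6. -142.]
d2 [ -41.   21.    8.   88.  -10. -131.]
d3 [ -34.   57.   51.  119.  -22. -119.]
d4 None
```

```bash
python3 - <<'E'
from h import *
robot.set_gripper(.085)
robot.move_pose(*pose([.515,.3466,.22],GY,0,False))
print(go(GR,GY,0,False,vel=.12,guard=12))
robot.set_gripper(0.0)
o=robot.observe(); print(o["time"],o["tool_pos"],o["tcp_rot"],o["gripper_width"],o["ft_force"])
robot.line_to(o["tool_pos"]+[0,0,.06],vel=.1)
robot.pause(.2)
o=robot.observe(); print(o["time"],o["tool_pos"],o["gripper_width"],o["ft_force"])
cv2.imwrite("pics/s1.png",robot.grab_frame("side"))
E
```

```text
False
5.65 [0.51510117 0.34666012 0.14422049] [-1.79989156e+02  1.58599401e-02 -1.18498708e+02] 0.01738233651102102 [-1.17048551  0.70782222  2.0454962 ]
6.6 [0.51472049 0.3464978  0.20329088] 0.0171253749036153 [ 0.93219179 -0.14074746 -3.12702639]
```

View pics/s1.png

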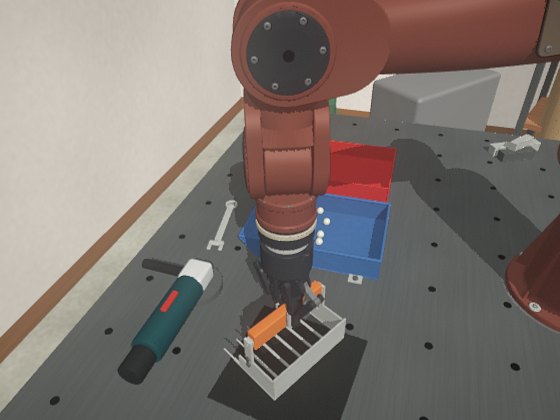

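```bash
python3 - <<'E'
from h import *
o=lambda n:(lambda s:print(n,round(s["time"],2),s["tool_pos"].round(4),s["ft_force"].round(1),round(s["gripper_width"],4)))(robot.observe())
go([.51,.3,.23],GY,0,False,vel=.25)
robot.move_pose(*pose(pan(-.05,0,.13),PY,15)); o("above")
go(pan(-.045,0,.009),PY,27,vel=.15); o("in")
print(go(pan(.005,0,.0055),PY,0,vel=.10,guard=25)); o("level")
print(go(pan(.085,0,.0055),PY,0,vel=.08,guard=25)); o("near")
cv2.imwrite("pics/t2.png",robot.grab_frame("top")); cv2.imwrite("pics/s2.png",robot.grab_frame("side"))
E
python3 -c "
import cv2,numpy as np
a=cv2.imread('pics/t2.png')[150:345,190:480];b=cv2.imread('pics/s2.png')[150:345,150:440]
cv2.imwrite('pics/c2.png',cv2.resize(np.hstack([a,b]),None,fx=1.37,fy=1.37))"
```

```text
above 8.41 [ 0.4793 -0.0243  0.2832] [-0.2  0.5 -2.6] 0.0173
in 9.38 [ 0.5172 -0.0242  0.1672] [-0.2 -0.1 -2.5] 0.017
False
level 10.21 [ 0.4957 -0.025   0.1464] [-0.2 -0.8 -3.3] 0.0177
False
near 11.36 [ 0.5752 -0.0233  0.1454] [ 0.1 -0.6 -4.1] 0.0174
```

View pics/c2.png

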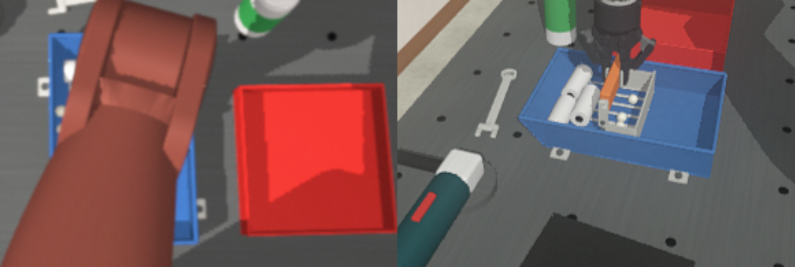

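```bash
python3 - <<'E'
from h import *
o=lambda n:(lambda s:print(n,round(s["time"],2),s["tool_pos"].round(4),s["ft_force"].round(1),round(s["gripper_width"],4)))(robot.observe())
print(go(pan(.108,0,.0055),PY,0,vel=.06,guard=35)); o("bend")
print(go(pan(.126,0,.028),PY,-7,vel=.06,guard=45)); o("up1")
print(go(pan(.142,0,.050),PY,-17,vel=.06,guard=45)); o("up2")
cv2.imwrite("pics/s3.png",robot.grab_frame("side"))
a=cv2.imread('pics/s3.png')[130:340,200:440]; cv2.imwrite("pics/c3.png",cv2.resize(a,None,fx=2.5,fy=2.5))
E
```

```text
False
bend 11.99 [ 0.5983 -0.0229  0.1451] [ 0.1 -0.3 -8.1] 0.0169
False
up1 12.36 [ 0.5993 -0.0229  0.1585] [-0.1  0.7 -8.2] 0.0173
False
up2 12.74 [ 0.5938 -0.023   0.1623] [-0.4 -0.3 -8.4] 0.0173
```

View pics/c3.png

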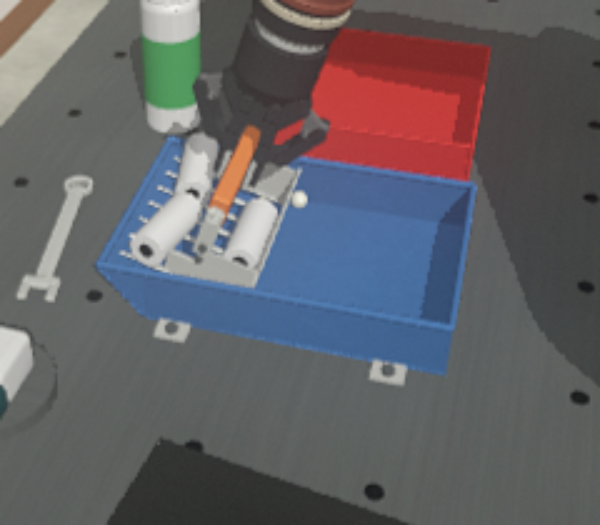

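```bash
python3 - <<'E'
from h import *
o=lambda n:(lambda s:print(n,round(s["time"],2),s["tool_pos"].round(4),s["ft_force"].round(1),round(s["gripper_width"],4)))(robot.observe())
go(pan(.095,0,.085),PY,-20,vel=.07); o("lift1")
go(pan(.075,0,.155),PY,-22,vel=.1); robot.pause(.3); o("lift2")
cv2.imwrite("pics/s4.png",robot.grab_frame("side"))
a=cv2.imread('pics/s4.png')[90:330,200:450]; cv2.imwrite("pics/c4.png",cv2.resize(a,None,fx=2.4,fy=2.4))
E
```

```text
lift1 13.8 [ 0.5421 -0.024   0.1918] [ 0.5  0.9 -8.3] 0.0174
lift2 14.95 [ 0.5182 -0.0244  0.2573] [ 0.2  0.3 -7.9] 0.0174
```

View pics/c4.png

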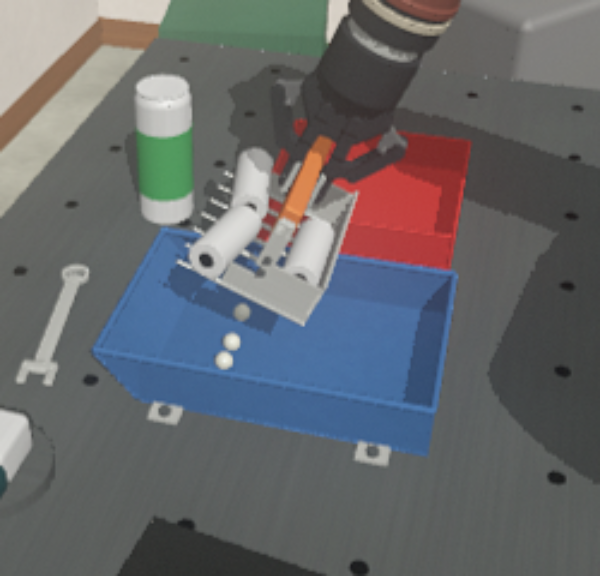

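```bash
python3 - <<'E'
from h import *
go(pan(.045,-.02,.21),PY,-22,vel=.1); robot.pause(.2)
s=robot.grab_frame("side")[60:340,200:470]; w=robot.grab_frame("wrist"); t=robot.grab_frame("top")[160:340,200:360]
cv2.imwrite("pics/c5.png",np.hstack([cv2.resize(s,(430,446)),np.vstack([cv2.resize(w,(340,255)),cv2.resize(t,(340,191))])]))
E
```

```text
(no output)
```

View pics/c5.png

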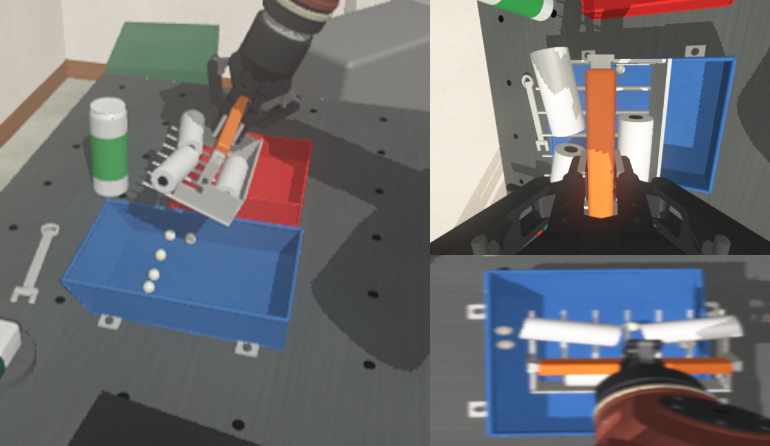

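```bash
python3 - <<'E'
from h import *
w=robot.grab_frame("wrist")[0:330,150:460]; t=robot.grab_frame("top")[165:285,220:345]
cv2.imwrite("pics/c6.png",np.hstack([cv2.resize(w,(400,426)),cv2.resize(t,(400,426),interpolation=cv2.INTER_CUBIC)]))
E
```

```text
(no output)
```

View pics/c6.png

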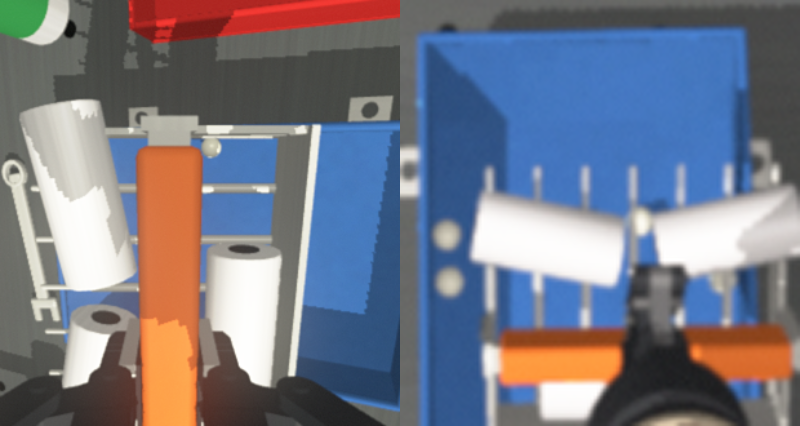

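```bash
python3 - <<'E'
from h import *
o=lambda n:(lambda s:print(n,round(s["time"],2),s["tool_pos"].round(4),s["ft_force"].round(1),round(s["gripper_width"],4)))(robot.observe())
for a in [(dish(.04,0,.055),DY,-13),(dish(.035,0,.025),DY,5),(dish(.02,0,.02),DY,18),(dish(-.01,0,.03),DY,32)]: assert robot.ik(*pose(*a)) is not None
go(dish(.04,0,.2),DY,-21,vel=.13); o("over")
print(go(dish(.04,0,.055),DY,-13,vel=.1,guard=25)); o("in")
print(go(dish(.035,0,.025),DY,5,vel=.06,guard=25)); robot.pause(.3); o("d2")
print(go(dish(.02,0,.02),DY,18,vel=.06,guard=25)); robot.pause(.2); o("d3")
s=robot.grab_frame("side")[90:250,260:440]; t=robot.grab_frame("top")[200:330,350:490]
cv2.imwrite("pics/c7.png",np.hstack([cv2.resize(s,(450,400)),cv2.resize(t,(350,325)).copy() if 0 else cv2.resize(t,(350,400))]))
E
```

```text
over 18.59 [ 0.4464 -0.3248  0.305 ] [-0.  -0.8 -8.4] 0.0173
False
in 20.05 [ 0.4622 -0.3253  0.1761] [-0.2 -0.4 -8.4] 0.0171
False
d2 21.12 [ 0.4989 -0.3244  0.1715] [-0.4 -0.1 -4.3] 0.0173
False
d3 21.81 [ 0.5179 -0.3238  0.176 ] [ 0.7 -0.6 -2.9] 0.0173
```

View pics/c7.png

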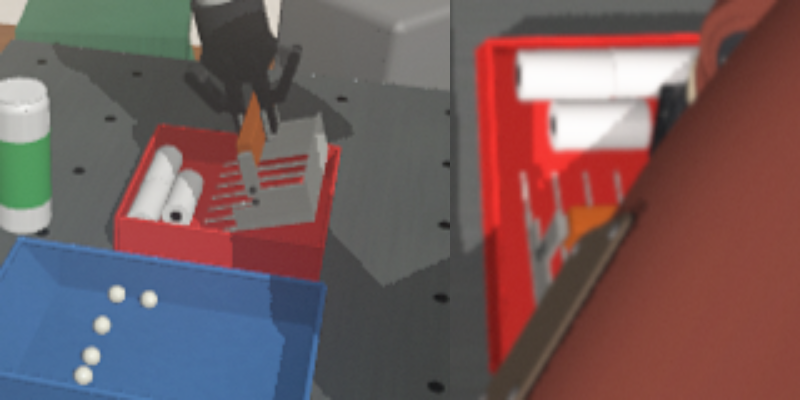

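```bash
python3 - <<'E'
from h import *
o=lambda n:(lambda s:print(n,round(s["time"],2),s["tool_pos"].round(4),s["ft_force"].round(1),round(s["gripper_width"],4)))(robot.observe())
go(dish(.0,0,.16),DY,5,vel=.12)
robot.move_pose(*pose([.51,.3435,.20],GY,0,False)); o("mat above")
go([.51,.3435,.097],GY,0,False,vel=.12)
print(go([.51,.3435,.0885],GY,0,False,vel=.02,guard=5)); o("down")
robot.set_gripper(.085); robot.pause(.2); o("open")
p=robot.observe()["tool_pos"]
robot.line_to(p+[0,0,.14],vel=.12)
robot.goto_joints([-88,6,5.6,89.6,0,77.5]); o("away")
im=robot.grab_frame("top"); cv2.imwrite("pics/t8.png",im); c=cam("top")
cv2.imwrite("pics/s8.png",robot.grab_frame("side"))
print("grip",[np.round(x,4) for x in rect(c,blobs(mask(im,(6,150,120),(20,255,255)),200)[0],.107)])
for b in sleeves_balls(im,c): print(cv2.contourArea(b),rect(c,b,.013)[0].round(3),cv2.boundingRect(b))
cv2.imwrite("pics/c8.png",np.hstack([im[120:345,20:500]]).repeat(1,0))
E
```

```text
mat above 25.62 [0.5105 0.3428 0.254 ] [ 0.3 -0.4 -2.6] 0.0172
True
down 27.03 [0.5104 0.3436 0.1442] [-0.3  0.6  4.9] 0.017
open 27.9 [0.5096 0.3433 0.1428] [-0.4 -0.  -0.4] 0.085
away 32.67 [ 0.1506 -0.581   0.3038] [1.  0.3 0.6] 0.0852
grip [array([0.5128, 0.3425]), array([0.149 , 0.0213]), np.float64(61.5233)]
51.5 [ 0.604 -0.007] (267, 224, 9, 10)
49.5 [ 0.608 -0.114] (315, 223, 9, 9)
49.5 [ 0.608 -0.059] (290, 223, 9, 9)
49.0 [ 0.573 -0.115] (316, 239, 9, 9)
47.0 [0.604 0.022] (254, 224, 8, 10)
35.0 [0.441 0.092] (222, 297, 5, 16)
20.5 [0.597 0.072] (232, 229, 6, 6)
19.5 [0.569 0.069] (233, 242, 6, 6)
16.5 [0.629 0.095] (222, 214, 5, 7)
12.5 [0.649 0.096] (222, 206, 5, 5)
```

View pics/t8.png

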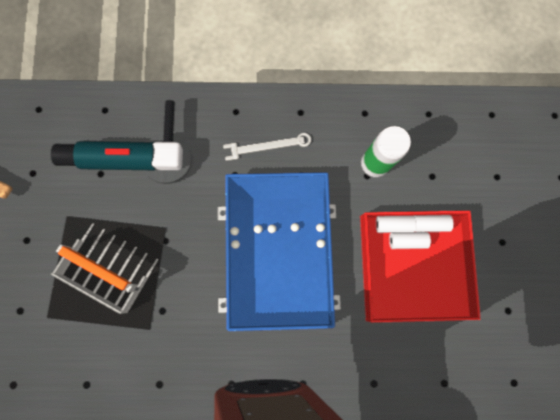

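View pics/s8.png

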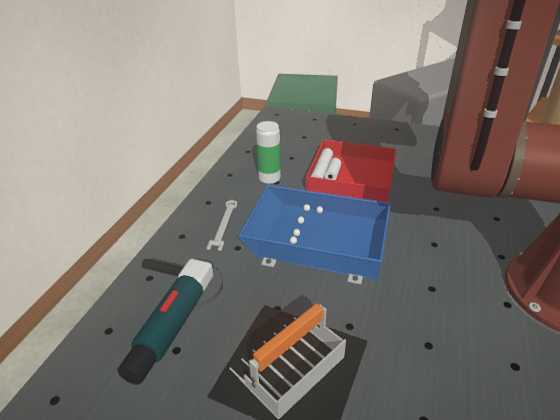

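All seven balls are in the pan at (235,231), (236,244), (258,229), (272,229), (294,227), (319,228) and (320,244). The three sleeves are at rest in the dish at about (395,224), (432,224) and (410,241). The scoop stands upright on its mat.

```bash
python3 -c "
from plant import robot
robot.job_done()"
```

```text
the job is handed in; nothing more can be done
```

I lifted all three sleeves out with the slotted scoop in one pass against the pan's sloped end. I tipped them into the red dish with the tine tips 20–25 mm above the table, put the scoop back on its mat and handed the job in at about 33 s. No verdict is reported.

**Last checks (top and side pictures, arm parked clear):**
- **Sleeves:** all three lie at rest in the dish. I did not measure their speed while they were being tipped.
- **Balls:** all seven are on the pan floor.
- **Scoop:** it stands upright on the mat. Its grip measured (0.513, 0.343), which is within about 5 mm of the mat centre.
- **Grinder, can and wrench:** they look unmoved.

**Doubtful during the work:** at the mid-lift check only five balls showed in the side view. I judged from their apparent size that the other two were on the pan floor, and the final count of seven agrees. Two sleeves rode at an angle against the fronts of the scoop's side plates, but they tipped out cleanly. No guarded move stopped early, except the last lowering, which stopped on touching the mat as planned.

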